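Close the tumbler's heavy lid and clamp it

TASK

Close the descaling tumbler: lower its heavy steel lid by the red bar all the way down without letting it drop or slam. Then turn the yellow knob on the lid clockwise until its slip clutch gives way, let it slip some 30 to 45 degrees (well short of a quarter turn), and let go, leaving the other things on the bench where they are.

Things in the scene. Friction and masses are not known exactly. Their poses are not given: they have to be found in the camera images.
- lid (a joint): angle of the steel lid (170 x 210 x 6 mm), rad: 0 closed flat on the tub, 1.57 upright, stop at 1.78. Starts at 1.56 to 1.66, about upright, held by slight hinge friction (0.15 N m); tipped past upright towards the tub it falls unless supported (3 to 5 N at the bar when nearly level, weight varies). Let go from more than a few mm above closed it slams.
- tub_hinge (a point): middle of the hinge axis (within 3 mm), 114 mm above the bench. z up; y along the hinge; -x points level over the tub to where the lid's free edge lies when closed. The green tub is fixed, 160 (x) by 200 (y) mm, 111 mm high, its motor box (85 mm long, 84 mm high) on the -y end.
- bar_mid (a point): middle of the lid's red round pull bar, 12 mm thick, parallel to the hinge, 130 mm between its two end arms; 215 mm from the hinge and 39 mm clear of the lid's free edge, so a finger fits between. Turns with the lid: closed, it is 114 mm above the bench; open, it is the topmost part.
- knob_mid (a point): centre of the yellow wing knob's bar: 64 mm long (x), 14 thick (y), 26 high (z, the turning axis, out of the lid). In the middle of the lid, 85 mm from the hinge, centre 29 mm above the plate's outer face; 16 mm free under the bar but for an 18 mm stem and a disc 5 mm high, 48 mm wide. Closed, it stands upright 146 mm above the bench.
- clutch (a joint): how far the knob's clutch has slipped clockwise (from above), rad. Turned clockwise the knob first goes easily (0.05 N m) for 0.6 to 2.4 rad, different each time, no mark shows how far, and this stays 0; then the spindle is tight, the clutch slips at a steady 0.5 N m and this grows with further turning.
- bell: brass bell standing on the bench, 90 mm wide, 92 mm high, origin under its centre; leave alone
- wax: amber jar with a brass lid, 70 mm wide, 80 mm high, origin under its centre; leave alone
- hammer: hammer lying on the bench, handle along its x axis, leave alone
- brush: brush lying on the bench along its x axis, leave alone
- block: dark wood block 90 x 70 x 60 mm, origin under its centre; leave alone
- hook_out: forged S-hook lying on the bench, 120 mm long, 10 mm thick; leave alone

How it is judged:
By the outcome, as a careful person would: the job done as asked, in the order asked, and still so for the second after the job is handed in, with the robot touching nothing.
It also fails if it takes over 72 s, if anything falls off the work surface, if the arm or the gripper's body presses on something with over 40 N, if the wrist force passes 120 N, or if a joint passes its speed limit or range.

ROBOT

A 7-joint arm with a two-finger parallel gripper is mounted at the origin on the work surface. World frame = base frame: x ahead of the robot, y to its left, z up, the work surface at z = 0. Lengths are in m, angles in rad, forces in N, time in s.
With the tool pointing down it reaches from about 0.425 to 0.925 m from the base axis. Payload 6.8 kg.
Tool frame: the origin (TCP) lies on the centre line of the jaws, within the pads' length; the fingertips stand 19 mm ahead of it and the grasp point (between the pads) is the TCP; z points along the fingers, y is the line along which they close (so a half turn about z gives the same grasp; the last joint's range is limited). The gripper opens to 85 mm and grips with 20 to 120 N. Pads are 22 mm wide; open, the fingers measure 114 mm over their backs; the gripper's body (76 mm by 85 mm) begins 54 mm behind the grasp point. The pads swing forward as they close: fully open they stand 13 mm farther back than shut.
Start: joints at [1.011, 0.477, 0.022, 1.555, -0.011, 1.109, -0.083], TCP at [0.295, -0.607, 0.25] pointing down, gripper open.
Joint ranges: [-2.96, 2.96], [-0.34, 2.1], [-1.41, 1.46], [0.24, 2.44], [-1.37, 4.51], [0.17, 1.92], [-2.96, 2.96]. Speed limits (rad/s): [2.39, 2.39, 3.14, 3.14, 3.14, 3.14, 3.14].

INTERFACE

Orientations are given as a rotation vector (axis times angle).
In Python, from bench import r gives the robot as it stands. The module is installed in compiled form; this text tells all that it offers.
- The arm moves only by the tool arm_command, never from a script. Its argument "rows" is a list of rows, each an object of numbers: "fingers": the opening, from -1 (shut) to 1 (fully open); "x", "y", "z": the shift along the tool's x, y, z in m; "ax", "ay", "az": the turn, a rotation vector about the tool's x, y, z in degrees. In form: [{"fingers": .., "x": .., "y": .., "z": .., "ax": .., "ay": .., "az": ..}, ...]. A call has 1 to 10 rows; each row shifts and turns the commanded pose from where the row before left it, along the tool's axes as they then stand; what a row does not reach is not made up. A row lasts 1/12 s, in which the tool goes at most 41.7 mm and 7.16 degrees, less where a joint would pass 70% of its speed; a pose out of reach is approached as far as the arm can. A call is refused whole if a number of a shift passes 0.0417 or a number of a turn 7.16, either way. A call with a gripper value outside its range is refused whole. The fingers move at their own pace and stop on an object; "grip_force" is the grip in N (left out, the last holds). Time passes only in rows, so rows that do not move let the fingers close. It gives the time, the measured TCP pose, the force, the opening and the grip force at its end, in the units of the state.
- r.get_obs(): the state, without advancing time (a new reading comes with each control period).
- r.grab_frame(name): name is "side" or "top"; returns a dict with "frame" (384x512x3 uint8, red, green, blue), "depth" (384x512 float32, m along the optical axis (not along the pixel's ray), 0 where there is no reading), "K" (3x3 intrinsics, pixels), "distortion" ([k1, k2, p1, p2, k3] as OpenCV has them; the pictures are not rectified), "world_from_camera" (4x4, takes a point from camera to world coordinates). Camera axes: x right, y down, z forward; pixel columns grow to the right and rows downward; lengths in m; the calibration is good to about 2 mm. A picture is of the moment at which its call begins.
- r.hand_in(): hands the job in; it is judged then, once.
The state is a dict: "clock": time; "joints": joint angles; "qvel": joint speeds; "tau": joint torques, N m; "tcp_pos": TCP position; "orientation": TCP orientation; "contact_force": force on the tool from outside, world axes, zero at the start; "moment": the same for the moment, N m; "grip_width": finger opening in m; "gripper_force": force on a finger pad.
Only numpy, scipy, OpenCV 4.12 (cv2) and the standard library are available. Lean on these libraries where they do the work, as an engineer would, in place of code of your own. Each camera call takes 0.05 s, during which the arm holds its last target. There are 200 camera calls.

## Working session

There is one attempt and no reset: what is moved stays moved. The work goes in short steps, Python scripts to look and compute and a tool call to move; the robot and the scene stay as the last step left them, time stands still between calls to the robot, and variables do not carry over. Pictures are saved under pics/ and viewed, at most 10 in all, crops included, and the job is handed in when it is done.

Besides the shell and the picture viewer there is one more tool, called after ">>>" as name(argument=value, ...) on one line, values as JSON. arm_command: Moves the arm, as the interface text tells. Its arguments: {"type":"object","properties":{"rows":{"type":"array"},"grip_force":{"type":"number"}},"required":["rows"]}

```bash
mkdir -p pics; cat > h.py <<'E'
import numpy as np, cv2
from bench import r
from scipy.spatial.transform import Rotation as R
def grab(n):
    f=r.grab_frame(n); return f
def cloud(f):
    d=f["depth"]; h,w=d.shape
    uv=np.stack(np.meshgrid(np.arange(w),np.arange(h)),-1).reshape(-1,1,2).astype(np.float64)
    n=cv2.undistortPoints(uv,f["K"],np.array(f["distortion"])).reshape(h,w,2)
    p=np.concatenate([n*d[...,None],d[...,None]],-1)
    T=f["world_from_camera"]; return p@T[:3,:3].T+T[:3,3]
def save(f,n): cv2.imwrite("pics/"+n,f["frame"][...,::-1])
E
python3 - <<'E'
from h import *
o=r.get_obs()
for k,v in o.items(): print(k,np.round(v,3))
fs=[]
for n in("side","top"):
    f=grab(n); fs.append(f["frame"]); P=cloud(f); np.savez(n+".npz",P=P,im=f["frame"],d=f["depth"])
    hsv=cv2.cvtColor(f["frame"],cv2.COLOR_RGB2HSV); ok=f["depth"]>0
    H,S,V=[hsv[...,i].astype(int) for i in range(3)]
    for nm,m in dict(red=((H<6)|(H>174))&(S>150)&(V>80),yel=(H>22)&(H<33)&(S>150)&(V>100),grn=(H>40)&(H<90)&(S>80)).items():
        l,L,st,c=cv2.connectedComponentsWithStats(m.astype(np.uint8))
        for i in range(1,l):
            if st[i,4]<60: continue
            q=P[(L==i)&ok]
            print(n,nm,st[i],np.round(np.median(q,0),3) if len(q) else None,np.round(np.percentile(q,[3,97],axis=0),3).tolist() if len(q) else None)
    print(n,f["world_from_camera"].round(3).tolist())
im=np.vstack(fs); im=cv2.resize(im,(800*512//512*1,1200))[:, :, ::-1]
cv2.imwrite("pics/a.png",im[:600]);cv2.imwrite("pics/b.png",im[600:])
E
```

```text
clock 0.0
joints [ 1.011  0.478  0.022  1.557 -0.011  1.109 -0.083]
qvel [-0.001 -0.001 -0.002  0.001  0.    -0.    -0.001]
tau [ 1.0000e-03 -5.9645e+01  1.6080e+00 -2.8120e+01  1.2000e-02  9.0000e-03
 -0.0000e+00]
tcp_pos [ 0.294 -0.607  0.249]
orientation [-3.06e+00 -7.03e-01  1.00e-03]
contact_force [0.001 0.062 0.296]
moment [-0.021 -0.041 -0.02 ]
gripper_force 0.0
grip_width 0.085
side red [194 146  55  23 328] [0.546 0.087 0.328] [[0.476, 0.067, 0.276], [0.607, 0.107, 0.334]]
side yel [218 183   9  22 126] [0.531 0.121 0.21 ] [[0.525, 0.104, 0.173], [0.542, 0.126, 0.23]]
side grn [ 170  183   91   47 1789] [0.597 0.075 0.063] [[0.46, 0.029, 0.02], [0.736, 0.096, 0.093]]
side [[-0.933, -0.233, 0.276, 0.16], [-0.361, 0.628, -0.69, 0.821], [-0.012, -0.743, -0.669, 0.905], [0.0, 0.0, 0.0, 1.0]]
top red [220 118  19  55 252] [0.54  0.082 0.331] [[0.479, 0.061, 0.244], [0.614, 0.106, 0.334]]
top grn [ 230  101   66   95 3092] [ 0.604 -0.01   0.025] [[0.479, -0.092, 0.018], [0.738, 0.077, 0.112]]
top [[0.007, -0.986, 0.166, 0.262], [-1.0, -0.011, -0.021, 0.029], [0.022, -0.166, -0.986, 1.301], [0.0, 0.0, 0.0, 1.0]]
```

View pics/a.png

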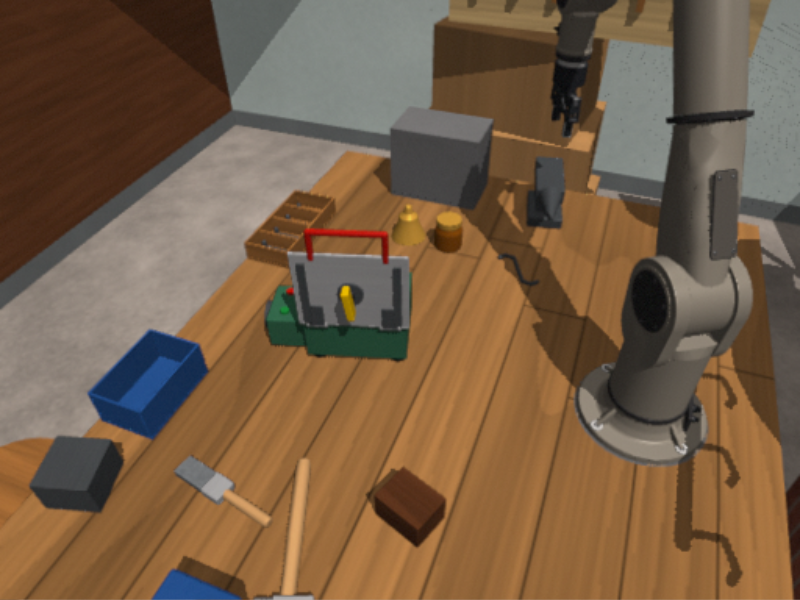

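View pics/b.png

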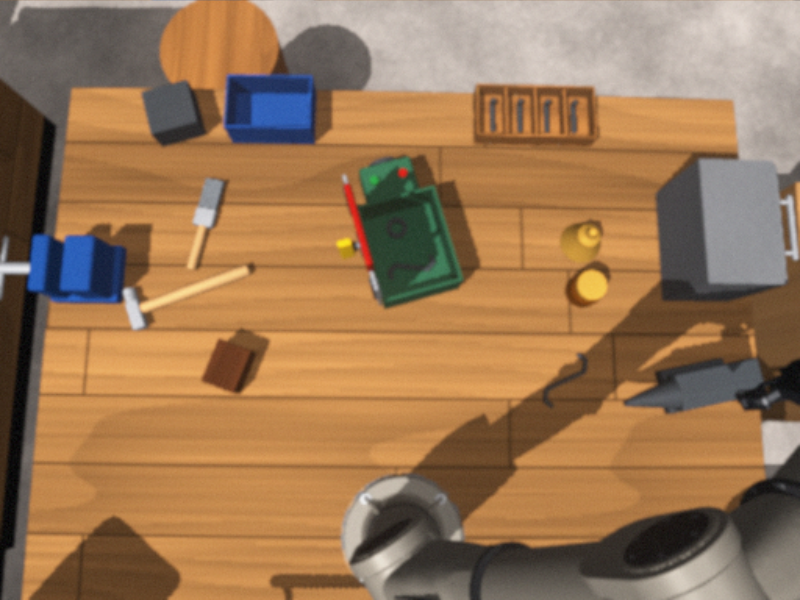

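The side view shows the lid upright, with the red bar at about (345,235) and the yellow knob facing +y. In the top view the bar runs from (345,178) to (375,270), with the tub on its -y side. Next I'll fit the bar line and the tub axes.

```bash
cat > pose.py <<'E'
from h import *
def todo(target,xdir_y):
    """shift in tool axes to the target for tool down with y along xdir_y"""
    o=r.get_obs(); M=R.from_rotvec(o["orientation"])
    y=np.r_[xdir_y,0]/np.linalg.norm(xdir_y); z=np.r_[0,0,-1.]; x=np.cross(y,z)
    G=R.from_matrix(np.c_[x,y,z])
    print("tcp",np.round(o["tcp_pos"],4),"shift in present tool axes(mm)",np.round(1e3*M.inv().apply(target-o["tcp_pos"]),1),"in goal axes",np.round(1e3*G.inv().apply(target-o["tcp_pos"]),1),"turn deg",np.round((M.inv()*G).as_rotvec(degrees=True),2))
E
python3 - <<'E'
from pose import *
for n in("side","top"):
    a=np.load(n+".npz");P,im,d=a["P"],a["im"],a["d"]
    h=cv2.cvtColor(im,cv2.COLOR_RGB2HSV);H,S,V=[h[...,i].astype(int) for i in range(3)]
    m=((H<6)|(H>174))&(S>150)&(V>80)&(d>0)&(P[...,2]>.318)&(P[...,2]<.36)
    q=P[m]; vx,vy,x0,y0=cv2.fitLine(q[:,:2].astype(np.float32),cv2.DIST_HUBER,0,.001,.001).ravel()
    u=np.array([vx,vy]);u*=np.sign(u[0]);t=(q[:,:2]-[x0,y0])@u
    print(n,"bar",len(q),u.round(3),[(np.array([x0,y0])+u*k).round(3).tolist() for k in(t.min(),(t.min()+t.max())/2,t.max())],t.max()-t.min(),np.percentile(q[:,2],[5,50,95]).round(4))
    g=(H>40)&(H<90)&(S>60)&(d>0)&(P[...,2]>.102)&(P[...,2]<.118)
    if n=="top":
        q=P[g]; print(len(q),cv2.minAreaRect(q[:,:2].astype(np.float32)),"z",np.median(q[:,2]))
    k=(H>22)&(H<33)&(S>150)&(V>100)&(d>0)&(P[...,2]>.15)&(P[...,2]<.26)&(abs(P[...,1]-.12)<.05)
    if k.sum()>5:print("knob",P[k].mean(0).round(3),np.percentile(P[k],[2,98],axis=0).round(3))
todo(np.array([.54,.08,.33]),[.31,-.95])
E
```

```text
side bar 234 [0.961 0.277] [[0.476, 0.068], [0.543, 0.087], [0.609, 0.106]] 0.13875626800093527 [0.322  0.3301 0.3341]
knob [0.532 0.118 0.207] [[0.525 0.103 0.171]
 [0.543 0.126 0.23 ]]
top bar 237 [0.957 0.289] [[0.476, 0.062], [0.543, 0.082], [0.61, 0.102]] 0.13982914747428055 [0.3267 0.3309 0.3342]
449 ((0.5711578130722046, -0.007600151002407074), (0.20171654224395752, 0.15927718579769135), 16.067476272583008) z 0.11040711821618587
knob [0.537 0.112 0.222] [[0.53  0.101 0.196]
 [0.546 0.123 0.23 ]]
tcp [ 0.2945 -0.6068  0.2494] shift in present tool axes(mm) [ 520.7 -510.9  -79.8] in goal axes [ 446.5 -576.8  -80.6] turn deg [-0.09  0.01  7.81]
```

>>> arm_command(rows=[{"z":-0.03,"az":3},{"z":-0.04,"az":3.7},{"z":-0.04,"az":3},{"z":-0.03,"x":0.0108,"y":-0.0148},{"z":-0.03,"x":0.0215,"y":-0.0296},{"x":0.0215,"y":-0.0296},{"x":0.0215,"y":-0.0296},{"x":0.0215,"y":-0.0296},{"x":0.0215,"y":-0.0296},{"x":0.0215,"y":-0.0296}], grip_force=40)

```text
validation failed for argument at $.ro...
```

>>> arm_command(rows=[{"x":0.0215,"y":-0.0296},{"x":0.0215,"y":-0.0296},{"x":0.0215,"y":-0.0296},{"x":0.0215,"y":-0.0296},{"x":0.0215,"y":-0.0296},{"x":0.0215,"y":-0.0296},{"x":0.0215,"y":-0.0296},{"x":0.0215,"y":-0.0296},{"x":0.0215,"y":-0.0296},{"x":0.0215,"y":-0.0296}])

```text
validation failed for argument at $.ro...
```

>>> arm_command(rows=[{"x":0.0215,"y":-0.0296},{"x":0.0215,"y":-0.0296},{"x":0.0152,"y":-0.021},{"x":0.01,"y":-0.014},{"fingers":1},{"fingers":1}])

```text
validation failed for argument at $.ro...
```

```bash
python3 - <<'E'
from pose import *
todo(np.array([.543,.082,.333]),[.279,-.960])
o=r.get_obs();print(o["clock"],o["joints"].round(2) if hasattr(o["joints"],"round") else o["joints"],o["grip_width"])
E
```

```text
tcp [ 0.2945 -0.6068  0.2494] shift in present tool axes(mm) [ 524.3 -511.4  -82.8] in goal axes [ 430.9 -592.1  -83.6] turn deg [-0.09  0.01  9.68]
0.1 [ 1.01  0.48  0.02  1.56 -0.01  1.11 -0.08] 0.08525307676313393
```

All three calls were refused, so nothing moved. The rows probably need every field filled in.

>>> arm_command(rows=[{"fingers":1,"x":0,"y":0,"z":-0.03,"ax":0,"ay":0,"az":3},{"fingers":1,"x":0,"y":0,"z":-0.04,"ax":0,"ay":0,"az":3.7},{"fingers":1,"x":0,"y":0,"z":-0.04,"ax":0,"ay":0,"az":3},{"fingers":1,"x":0.0108,"y":-0.0148,"z":-0.02,"ax":0,"ay":0,"az":0},{"fingers":1,"x":0.0215,"y":-0.0296,"z":-0.02,"ax":0,"ay":0,"az":0},{"fingers":1,"x":0.0215,"y":-0.0296,"z":-0.02,"ax":0,"ay":0,"az":0},{"fingers":1,"x":0.0215,"y":-0.0296,"z":0,"ax":0,"ay":0,"az":0},{"fingers":1,"x":0.0215,"y":-0.0296,"z":0,"ax":0,"ay":0,"az":0},{"fingers":1,"x":0.0215,"y":-0.0296,"z":0,"ax":0,"ay":0,"az":0},{"fingers":1,"x":0.0215,"y":-0.0296,"z":0,"ax":0,"ay":0,"az":0}], grip_force=40)

```text
clock: 0.93
tcp_pos: [0.3754, -0.3817, 0.42]
orientation: [-3.11, -0.442, 0.0]
contact_force: [0.9, -0.6, -0.3]
grip_width: 0.0853
gripper_force: 0.0
```

>>> arm_command(rows=[{"fingers":1,"x":0.0215,"y":-0.0296,"z":0,"ax":0,"ay":0,"az":0},{"fingers":1,"x":0.0215,"y":-0.0296,"z":0,"ax":0,"ay":0,"az":0},{"fingers":1,"x":0.0215,"y":-0.0296,"z":0,"ax":0,"ay":0,"az":0},{"fingers":1,"x":0.0215,"y":-0.0296,"z":0,"ax":0,"ay":0,"az":0},{"fingers":1,"x":0.0215,"y":-0.0296,"z":0,"ax":0,"ay":0,"az":0},{"fingers":1,"x":0.0215,"y":-0.0296,"z":0,"ax":0,"ay":0,"az":0},{"fingers":1,"x":0.0215,"y":-0.0296,"z":0,"ax":0,"ay":0,"az":0},{"fingers":1,"x":0.0215,"y":-0.0296,"z":0,"ax":0,"ay":0,"az":0},{"fingers":1,"x":0.0215,"y":-0.0296,"z":0,"ax":0,"ay":0,"az":0},{"fingers":1,"x":0.0215,"y":-0.0296,"z":0,"ax":0,"ay":0,"az":0}])

```text
clock: 1.77
tcp_pos: [0.4993, -0.0377, 0.4201]
orientation: [3.11, 0.442, -0.001]
contact_force: [0.5, -0.2, 1.4]
grip_width: 0.0854
gripper_force: 0.0
```

>>> arm_command(rows=[{"fingers":1,"x":0.0215,"y":-0.0296,"z":0,"ax":0,"ay":0,"az":0},{"fingers":1,"x":0.0215,"y":-0.0296,"z":0,"ax":0,"ay":0,"az":0},{"fingers":1,"x":0.0215,"y":-0.0296,"z":0,"ax":0,"ay":0,"az":0},{"fingers":1,"x":0.0115,"y":-0.015,"z":0,"ax":0,"ay":0,"az":0},{"fingers":1,"x":0,"y":0,"z":0,"ax":0,"ay":0,"az":0},{"fingers":1,"x":0,"y":0,"z":0,"ax":0,"ay":0,"az":0}])

```text
clock: 2.27
tcp_pos: [0.5432, 0.0824, 0.4196]
orientation: [-3.11, -0.446, 0.002]
contact_force: [0.1, -0.9, -0.3]
grip_width: 0.0855
gripper_force: 0.0
```

```bash
python3 - <<'E'
from pose import *
todo(np.array([.543,.082,.333]),[.279,-.960])
o=r.get_obs();print(o["clock"],np.round(o["joints"],2),o["contact_force"])
f=grab("side");save(f,"c.png")
cv2.imwrite("pics/c.png",cv2.resize(f["frame"][60:280,120:340,::-1],(600,600)))
E
```

```text
tcp [0.5432 0.0824 0.4196] shift in present tool axes(mm) [-0.2  0.4 86.6] in goal axes [-0.3  0.4 86.6] turn deg [-0.02  0.08  0.13]
2.2667 [ 0.14  0.19 -0.47  1.59  0.09  1.38 -1.63] [ 0.13952648 -0.91908252 -0.26153198]
```

View pics/c.png

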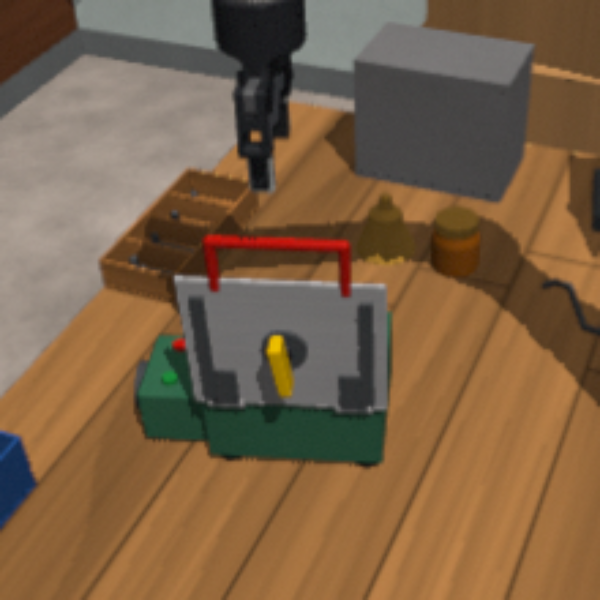

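The open fingers are at about (262,180) in the crop, above the middle of the bar at (280,243). I'll go down and grip.

>>> arm_command(rows=[{"fingers":1,"x":0,"y":0,"z":0.01,"ax":0,"ay":0,"az":0},{"fingers":1,"x":0,"y":0,"z":0.015,"ax":0,"ay":0,"az":0},{"fingers":1,"x":0,"y":0,"z":0.015,"ax":0,"ay":0,"az":0},{"fingers":1,"x":0,"y":0,"z":0.015,"ax":0,"ay":0,"az":0},{"fingers":1,"x":0,"y":0,"z":0.015,"ax":0,"ay":0,"az":0},{"fingers":0,"x":0,"y":0,"z":0.011,"ax":0,"ay":0,"az":0},{"fingers":-0.3,"x":0,"y":0,"z":0.006,"ax":0,"ay":0,"az":0},{"fingers":-1,"x":0,"y":0,"z":0,"ax":0,"ay":0,"az":0},{"fingers":-1,"x":0,"y":0,"z":0,"ax":0,"ay":0,"az":0},{"fingers":-1,"x":0,"y":0,"z":0,"ax":0,"ay":0,"az":0}], grip_force=40)

```text
clock: 3.15
tcp_pos: [0.5438, 0.0814, 0.3341]
orientation: [-3.11, -0.442, -0.002]
contact_force: [0.7, 0.6, -0.3]
grip_width: 0.0255
gripper_force: 0.0
```

>>> arm_command(rows=[{"fingers":-1,"x":0,"y":0,"z":0,"ax":0,"ay":0,"az":0},{"fingers":-1,"x":0,"y":0,"z":0,"ax":0,"ay":0,"az":0},{"fingers":-1,"x":0,"y":0,"z":0,"ax":0,"ay":0,"az":0},{"fingers":-1,"x":0,"y":0,"z":0,"ax":0,"ay":0,"az":0}])

```text
clock: 3.48
tcp_pos: [0.5438, 0.0817, 0.3343]
orientation: [3.11, 0.442, 0.003]
contact_force: [-1.2, 0.1, 5.4]
grip_width: 0.0103
gripper_force: 39.2
```

```bash
python3 - <<'E'
import numpy as np
th=np.r_[92.65,91.5,90,88,85.5,83,80,77,74,71,68,65,62,59,56,53,50,47,44,41,38,35,32,29,26,23,20,17.5,15,13,11,9,7,5.5,4,3,2,1,0]
s=215*np.cos(np.radians(th));h=215*np.sin(np.radians(th))
for i in range(1,len(th)): print(th[i],round(s[i]-s[i-1],1),round(h[i-1]-h[i],1),"| s,h",round(s[i],1),round(h[i],1))
E
```

```text
91.5 4.3 -0.2 | s,h -5.6 214.9
90.0 5.6 -0.1 | s,h 0.0 215.0
88.0 7.5 0.1 | s,h 7.5 214.9
85.5 9.4 0.5 | s,h 16.9 214.3
83.0 9.3 0.9 | s,h 26.2 213.4
80.0 11.1 1.7 | s,h 37.3 211.7
77.0 11.0 2.2 | s,h 48.4 209.5
74.0 10.9 2.8 | s,h 59.3 206.7
71.0 10.7 3.4 | s,h 70.0 203.3
68.0 10.5 3.9 | s,h 80.5 199.3
65.0 10.3 4.5 | s,h 90.9 194.9
62.0 10.1 5.0 | s,h 100.9 189.8
59.0 9.8 5.5 | s,h 110.7 184.3
56.0 9.5 6.0 | s,h 120.2 178.2
53.0 9.2 6.5 | s,h 129.4 171.7
50.0 8.8 7.0 | s,h 138.2 164.7
47.0 8.4 7.5 | s,h 146.6 157.2
44.0 8.0 7.9 | s,h 154.7 149.4
41.0 7.6 8.3 | s,h 162.3 141.1
38.0 7.2 8.7 | s,h 169.4 132.4
35.0 6.7 9.0 | s,h 176.1 123.3
32.0 6.2 9.4 | s,h 182.3 113.9
29.0 5.7 9.7 | s,h 188.0 104.2
26.0 5.2 10.0 | s,h 193.2 94.2
23.0 4.7 10.2 | s,h 197.9 84.0
20.0 4.1 10.5 | s,h 202.0 73.5
17.5 3.0 8.9 | s,h 205.0 64.7
15.0 2.6 9.0 | s,h 207.7 55.6
13.0 1.8 7.3 | s,h 209.5 48.4
11.0 1.6 7.3 | s,h 211.0 41.0
9.0 1.3 7.4 | s,h 212.4 33.6
7.0 1.0 7.4 | s,h 213.4 26.2
5.5 0.6 5.6 | s,h 214.0 20.6
4.0 0.5 5.6 | s,h 214.5 15.0
3.0 0.2 3.7 | s,h 214.7 11.3
2.0 0.2 3.7 | s,h 214.9 7.5
1.0 0.1 3.8 | s,h 215.0 3.8
0.0 0.0 3.8 | s,h 215.0 0.0
```

>>> arm_command(rows=[{"fingers":-1,"x":0,"y":0.0043,"z":-0.0002,"ax":0,"ay":0,"az":0},{"fingers":-1,"x":0,"y":0.0056,"z":-0.0001,"ax":0,"ay":0,"az":0},{"fingers":-1,"x":0,"y":0.0075,"z":0.0001,"ax":0,"ay":0,"az":0},{"fingers":-1,"x":0,"y":0.0094,"z":0.0005,"ax":0,"ay":0,"az":0},{"fingers":-1,"x":0,"y":0.0093,"z":0.0009,"ax":0,"ay":0,"az":0},{"fingers":-1,"x":0,"y":0.0111,"z":0.0017,"ax":0,"ay":0,"az":0},{"fingers":-1,"x":0,"y":0.011,"z":0.0022,"ax":0,"ay":0,"az":0},{"fingers":-1,"x":0,"y":0.0109,"z":0.0028,"ax":0,"ay":0,"az":0}])

```text
clock: 4.15
tcp_pos: [0.5637, 0.0138, 0.3253]
orientation: [-3.11, -0.441, -0.003]
contact_force: [4.9, 2.8, 1.4]
grip_width: 0.0103
gripper_force: 39.6
```

>>> arm_command(rows=[{"fingers":-1,"x":0,"y":0.0107,"z":0.0034,"ax":0,"ay":0,"az":0},{"fingers":-1,"x":0,"y":0.0105,"z":0.0039,"ax":0,"ay":0,"az":0},{"fingers":-1,"x":0,"y":0.0103,"z":0.0045,"ax":0,"ay":0,"az":0},{"fingers":-1,"x":0,"y":0.0101,"z":0.005,"ax":0,"ay":0,"az":0},{"fingers":-1,"x":0,"y":0.0098,"z":0.0055,"ax":0,"ay":0,"az":0},{"fingers":-1,"x":0,"y":0.0095,"z":0.006,"ax":0,"ay":0,"az":0},{"fingers":-1,"x":0,"y":0.0092,"z":0.0065,"ax":0,"ay":0,"az":0},{"fingers":-1,"x":0,"y":0.0088,"z":0.007,"ax":0,"ay":0,"az":0}])

```text
clock: 4.82
tcp_pos: [0.5858, -0.0616, 0.2829]
orientation: [-3.11, -0.442, -0.003]
contact_force: [7.4, 4.5, -2.5]
grip_width: 0.0103
gripper_force: 39.0
```

```bash
python3 - <<'E'
from h import *
o=r.get_obs();print(np.round(o["contact_force"],1),np.round(o["moment"],2),np.round(o["tcp_pos"],4))
f=grab("side")
cv2.imwrite("pics/d.png",cv2.resize(f["frame"][80:280,120:320,::-1],(600,600)))
E
```

```text
[ 7.4  4.5 -2.5] [ 1.21 -1.43  0.02] [ 0.5858 -0.0616  0.2829]
```

View pics/d.png

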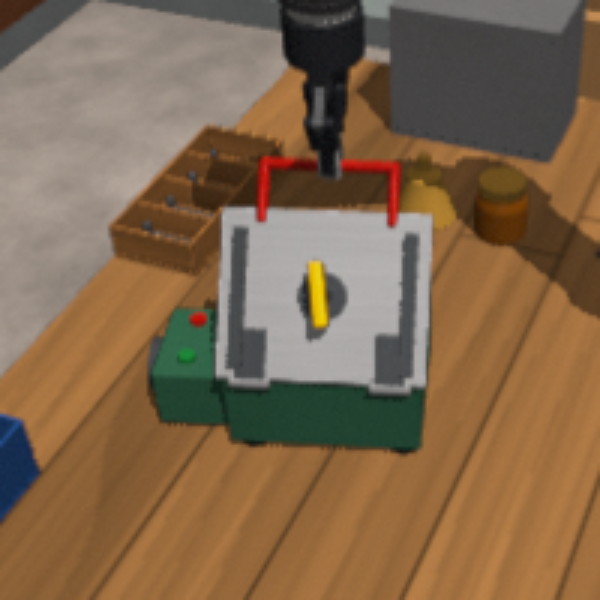

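The lid is half down and held near the middle of the bar, at (330,165). There is a slight side load along the bar, so I'll trim that while continuing.

>>> arm_command(rows=[{"fingers":-1,"x":0.0005,"y":0.0084,"z":0.0075,"ax":0,"ay":0,"az":0},{"fingers":-1,"x":0.0005,"y":0.008,"z":0.0079,"ax":0,"ay":0,"az":0},{"fingers":-1,"x":0.0005,"y":0.0076,"z":0.0083,"ax":0,"ay":0,"az":0},{"fingers":-1,"x":0.0005,"y":0.0072,"z":0.0087,"ax":0,"ay":0,"az":0},{"fingers":-1,"x":0,"y":0.0067,"z":0.009,"ax":0,"ay":0,"az":0},{"fingers":-1,"x":0,"y":0.0062,"z":0.0094,"ax":0,"ay":0,"az":0},{"fingers":-1,"x":0,"y":0.0057,"z":0.0097,"ax":0,"ay":0,"az":0}])

```text
clock: 5.45
tcp_pos: [0.5998, -0.1085, 0.2215]
orientation: [-3.11, -0.442, 0.003]
contact_force: [-0.1, 4.5, -1.9]
grip_width: 0.0103
gripper_force: 39.0
```

>>> arm_command(rows=[{"fingers":-1,"x":0,"y":0.0052,"z":0.01,"ax":0,"ay":0,"az":0},{"fingers":-1,"x":0,"y":0.0044,"z":0.0102,"ax":0,"ay":0,"az":0},{"fingers":-1,"x":0,"y":0.0038,"z":0.0105,"ax":0,"ay":0,"az":0},{"fingers":-1,"x":0,"y":0.0028,"z":0.0089,"ax":0,"ay":0,"az":0},{"fingers":-1,"x":0,"y":0.0024,"z":0.009,"ax":0,"ay":0,"az":0},{"fingers":-1,"x":0,"y":0.0018,"z":0.0073,"ax":0,"ay":0,"az":0}])

```text
clock: 5.95
tcp_pos: [0.6054, -0.1274, 0.1658]
orientation: [-3.11, -0.443, 0.003]
contact_force: [-3.7, 5.2, -2.4]
grip_width: 0.01
gripper_force: 39.0
```

>>> arm_command(rows=[{"fingers":-1,"x":-0.0002,"y":0.0011,"z":0.007,"ax":0,"ay":0,"az":0},{"fingers":-1,"x":-0.0002,"y":0.001,"z":0.007,"ax":0,"ay":0,"az":0},{"fingers":-1,"x":0,"y":0.0008,"z":0.007,"ax":0,"ay":0,"az":0},{"fingers":-1,"x":0,"y":0.0005,"z":0.006,"ax":0,"ay":0,"az":0},{"fingers":-1,"x":0,"y":0.0003,"z":0.005,"ax":0,"ay":0,"az":0},{"fingers":-1,"x":0,"y":0.0002,"z":0.004,"ax":0,"ay":0,"az":0},{"fingers":-1,"x":0,"y":0,"z":0,"ax":0,"ay":0,"az":0}])

```text
clock: 6.53
tcp_pos: [0.6066, -0.1311, 0.1302]
orientation: [-3.11, -0.443, 0.001]
contact_force: [-1.2, 5.0, -3.1]
grip_width: 0.0101
gripper_force: 38.9
```

```bash
python3 - <<'E'
from h import *
o=r.get_obs();print(np.round(o["contact_force"],1),np.round(o["moment"],2),np.round(o["tcp_pos"],4))
f=grab("side");P=cloud(f);im=f["frame"];h=cv2.cvtColor(im,cv2.COLOR_RGB2HSV);H,S,V=[h[...,i].astype(int) for i in range(3)]
m=((H<6)|(H>174))&(S>150)&(V>80)&(f["depth"]>0)&(P[...,0]<.69)
q=P[m];c=(q[:,:2]-[.5712,-.0076])@[.279,-.96]
b=q[c>np.percentile(c,95)-.01];print("bar z top",np.percentile(b[:,2],[50,90,97]).round(4),np.percentile(c,[50,90,97]))
g=(S<40)&(V>120)&(f["depth"]>0)&(P[...,2]>.08)&(P[...,2]<.25)&(np.hypot(P[...,0]-.571,P[...,1]+.008)<.08)
q=P[g];A=np.c_[(q[:,:2]-[.5712,-.0076])@[.279,-.96],np.ones(len(q))];k=np.linalg.lstsq(A,q[:,2],rcond=None)[0];print("plate slope",k,len(q))
E
```

```text
[-1.2  5.  -3.1] [ 1.11  0.46 -0.01] [ 0.6066 -0.1311  0.1302]
bar z top [0.1203 0.123  0.1248] [0.12237149 0.12722865 0.12964947]
plate slope [0.00511969 0.1190538 ] 1092
```

>>> arm_command(rows=[{"fingers":-1,"x":0,"y":0,"z":0.002,"ax":0,"ay":0,"az":0},{"fingers":-1,"x":0,"y":0,"z":0.002,"ax":0,"ay":0,"az":0},{"fingers":-1,"x":0,"y":0,"z":0,"ax":0,"ay":0,"az":0}])

```text
clock: 6.83
tcp_pos: [0.6066, -0.1311, 0.1292]
orientation: [3.11, 0.442, -0.001]
contact_force: [-9.2, 5.5, 13.0]
grip_width: 0.0104
gripper_force: 40.5
```

>>> arm_command(rows=[{"fingers":-1,"x":0,"y":0,"z":0.002,"ax":0,"ay":0,"az":0},{"fingers":-1,"x":0,"y":0,"z":0.001,"ax":0,"ay":0,"az":0},{"fingers":-1,"x":0,"y":0,"z":0,"ax":0,"ay":0,"az":0}])

```text
clock: 7.08
tcp_pos: [0.6073, -0.1309, 0.1285]
orientation: [3.109, 0.443, 0.002]
contact_force: [-14.8, 5.8, 26.8]
grip_width: 0.0103
gripper_force: 42.6
```

>>> arm_command(rows=[{"fingers":-1,"x":0,"y":0,"z":0.002,"ax":0,"ay":0,"az":0},{"fingers":-1,"x":0,"y":0,"z":0.001,"ax":0,"ay":0,"az":0},{"fingers":-1,"x":0,"y":0,"z":0,"ax":0,"ay":0,"az":0}])

```text
clock: 7.33
tcp_pos: [0.6098, -0.1302, 0.1269]
orientation: [3.109, 0.443, 0.011]
contact_force: [-11.5, 8.1, 28.3]
grip_width: 0.0099
gripper_force: 44.4
```

```bash
python3 - <<'E'
from h import *
e=np.array([.279,-.96]);c0=[.5712,-.0076]
for n in("side","top"):
    f=grab(n);P=cloud(f);im=f["frame"];h=cv2.cvtColor(im,cv2.COLOR_RGB2HSV);H,S,V=[h[...,i].astype(int) for i in range(3)]
    s=(P[...,:2]-c0)@e; t=(P[...,:2]-c0)@[.96,.279]; ok=f["depth"]>0
    m=((H<6)|(H>174))&(S>150)&(V>60)&ok&(abs(t)<.09)&(s>.08)
    for a in np.arange(.085,.145,.01):
        k=m&(s>a)&(s<a+.01)
        if k.sum()>3: print(n,"red s",a.round(3),k.sum(),np.percentile(P[k][:,2],[50,95]).round(4))
    for a in np.arange(-.08,.09,.04):
        k=(S<60)&(V>100)&ok&(s>a)&(s<a+.04)&(abs(t)<.1)&(abs(t)>.04)&(P[...,2]>.08)
        if k.sum()>3: print(n,"plate s",a.round(3),k.sum(),np.median(P[k][:,2]).round(4))
    if n=="side": cv2.imwrite("pics/e.png",cv2.resize(im[110:260,140:290,::-1],(600,600)))
E
```

```text
side red s 0.085 14 [0.1215 0.1238]
side red s 0.095 12 [0.1203 0.1225]
side red s 0.105 14 [0.1212 0.1246]
side red s 0.115 56 [0.1189 0.1234]
side red s 0.125 44 [0.1191 0.1223]
side plate s -0.08 140 0.1188
side plate s -0.04 242 0.1188
side plate s 0.0 242 0.1186
side plate s 0.04 305 0.1198
side plate s 0.08 202 0.5417
top red s 0.085 25 [0.1191 0.1226]
top red s 0.095 24 [0.1183 0.1231]
top red s 0.105 26 [0.1185 0.1223]
top red s 0.115 37 [0.1182 0.1245]
top red s 0.125 64 [0.1192 0.1221]
top plate s -0.08 330 0.1182
top plate s -0.04 484 0.1175
top plate s 0.0 467 0.1172
top plate s 0.04 691 0.1189
top plate s 0.08 511 0.5504
```

View pics/e.png

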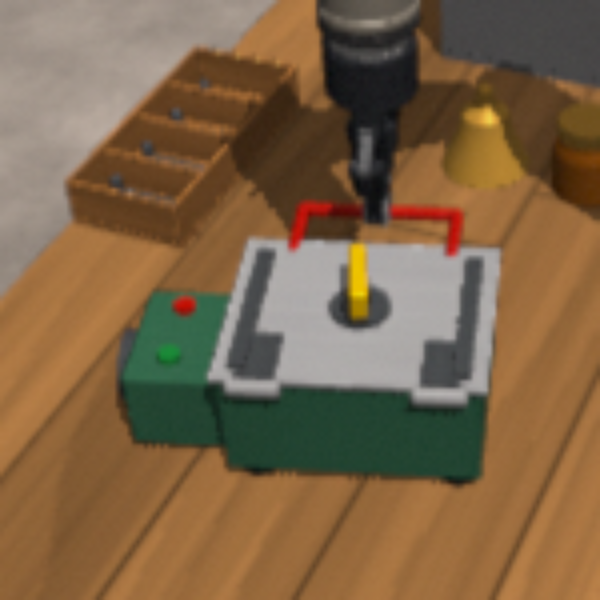

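The plate is level (0.117–0.119 everywhere) and the bar presses back with 28 N, so the lid is seated. I'll ease off, release with a narrow opening, lift, and go to the knob.

>>> arm_command(rows=[{"fingers":-1,"x":0,"y":0,"z":-0.002,"ax":0,"ay":0,"az":0},{"fingers":-0.3,"x":0,"y":0,"z":0,"ax":0,"ay":0,"az":0},{"fingers":-0.3,"x":0,"y":0,"z":0,"ax":0,"ay":0,"az":0},{"fingers":-0.3,"x":0,"y":0,"z":0,"ax":0,"ay":0,"az":0},{"fingers":-0.3,"x":0,"y":0,"z":0,"ax":0,"ay":0,"az":0}])

```text
clock: 7.85
tcp_pos: [0.6069, -0.1328, 0.1232]
orientation: [3.109, 0.44, 0.0]
contact_force: [-0.2, -0.6, -0.5]
grip_width: 0.0298
gripper_force: 0.0
```

>>> arm_command(rows=[{"fingers":-0.3,"x":0,"y":0,"z":-0.005,"ax":0,"ay":0,"az":0},{"fingers":-0.3,"x":0,"y":0,"z":-0.01,"ax":0,"ay":0,"az":0},{"fingers":-0.3,"x":0,"y":0,"z":-0.02,"ax":0,"ay":0,"az":0},{"fingers":-0.3,"x":0,"y":0,"z":-0.03,"ax":0,"ay":0,"az":0},{"fingers":-0.3,"x":0,"y":0,"z":-0.03,"ax":0,"ay":0,"az":0},{"fingers":-0.3,"x":0,"y":0,"z":-0.02,"ax":0,"ay":0,"az":0},{"fingers":-0.3,"x":0,"y":0,"z":0,"ax":0,"ay":0,"az":0}])

```text
clock: 8.43
tcp_pos: [0.6097, -0.1316, 0.2445]
orientation: [3.107, 0.441, 0.014]
contact_force: [0.3, -0.4, -0.2]
grip_width: 0.0301
gripper_force: 0.0
```

```bash
cat > knob.py <<'E'
from pose import *
e=np.array([.279,-.96]);c0=np.array([.5712,-.0076])
o=r.get_obs();print(np.round(o["joints"],2),np.round(o["contact_force"],1),np.round(o["tcp_pos"],4))
for n in("side","top"):
    f=grab(n);P=cloud(f);im=f["frame"];h=cv2.cvtColor(im,cv2.COLOR_RGB2HSV);H,S,V=[h[...,i].astype(int) for i in range(3)]
    m=(H>22)&(H<34)&(S>140)&(V>70)&(f["depth"]>0)&(P[...,2]>.15)&(P[...,2]<.168)&(np.hypot(P[...,0]-.571,P[...,1]+.008)<.07)
    q=P[m];
    if len(q)<8: print(n,"none");continue
    (c,wh,a)=cv2.minAreaRect(q[:,:2].astype(np.float32))
    l=cv2.fitLine(q[:,:2].astype(np.float32),cv2.DIST_L2,0,.001,.001).ravel()
    print(n,len(q),np.round(c,4),np.round(wh,4),"dir",l[:2].round(3),"mean",q.mean(0).round(4),"s",(np.array(c)-c0)@e)
    cv2.imwrite(f"pics/k_{n}.png",im[...,::-1])
E
python3 knob.py
```

```text
[ 0.38  0.42 -0.36  1.68  0.16  1.06 -1.31] [ 0.3 -0.4 -0.2] [ 0.6097 -0.1316  0.2445]
side 55 [ 0.5681 -0.0033] [0.0122 0.0613] dir [ 0.422 -0.906] mean [0.5651 0.0036 0.1593] s -0.005037899454402935
top 90 [ 0.57   -0.0062] [0.0141 0.0602] dir [ 0.413 -0.911] mean [ 0.5698 -0.0064  0.1586] s -0.0016557488639831657
```

```bash
python3 -c "
from pose import *
todo(np.array([.570,-.0062,.156]),[.911,.413])"
```

```text
tcp [ 0.6074 -0.1316  0.2398] shift in present tool axes(mm) [  -1.2 -130.9   83.6] in goal axes [129.6  17.7  83.8] turn deg [ 1.800e-01 -3.000e-02 -9.821e+01]
```

>>> arm_command(rows=[{"fingers":0.4,"x":0,"y":-0.016,"z":0,"ax":0,"ay":0,"az":0},{"fingers":0.4,"x":0,"y":-0.033,"z":0,"ax":0,"ay":0,"az":0},{"fingers":0.4,"x":0,"y":-0.033,"z":0,"ax":0,"ay":0,"az":0},{"fingers":0.4,"x":0,"y":-0.033,"z":0,"ax":0,"ay":0,"az":0},{"fingers":0.4,"x":-0.001,"y":-0.016,"z":0,"ax":0,"ay":0,"az":0},{"fingers":0.4,"x":0,"y":0,"z":0,"ax":0,"ay":0,"az":-4},{"fingers":0.4,"x":0,"y":0,"z":0,"ax":0,"ay":0,"az":-7},{"fingers":0.4,"x":0,"y":0,"z":0,"ax":0,"ay":0,"az":-7},{"fingers":0.4,"x":0,"y":0,"z":0,"ax":0,"ay":0,"az":-7},{"fingers":0.4,"x":0,"y":0,"z":0,"ax":0,"ay":0,"az":-7}])

```text
clock: 9.37
tcp_pos: [0.5679, -0.0046, 0.2368]
orientation: [-2.862, -1.292, 0.004]
contact_force: [0.0, 0.1, 0.4]
grip_width: 0.0596
gripper_force: 0.0
```

>>> arm_command(rows=[{"fingers":0.4,"x":0,"y":0,"z":0,"ax":0,"ay":0,"az":-7},{"fingers":0.4,"x":0,"y":0,"z":0,"ax":0,"ay":0,"az":-7},{"fingers":0.4,"x":0,"y":0,"z":0,"ax":0,"ay":0,"az":-7},{"fingers":0.4,"x":0,"y":0,"z":0,"ax":0,"ay":0,"az":-7},{"fingers":0.4,"x":0,"y":0,"z":0,"ax":0,"ay":0,"az":-7},{"fingers":0.4,"x":0,"y":0,"z":0,"ax":0,"ay":0,"az":-7},{"fingers":0.4,"x":0,"y":0,"z":0,"ax":0,"ay":0,"az":-7},{"fingers":0.4,"x":0,"y":0,"z":0,"ax":0,"ay":0,"az":-7},{"fingers":0.4,"x":0,"y":0,"z":0,"ax":0,"ay":0,"az":-7},{"fingers":0.4,"x":0,"y":0,"z":0,"ax":0,"ay":0,"az":-3}])

```text
clock: 10.2
tcp_pos: [0.5679, -0.0048, 0.2368]
orientation: [-1.696, -2.642, 0.002]
contact_force: [-0.9, 0.1, -0.2]
grip_width: 0.0597
gripper_force: 0.0
```

>>> arm_command(rows=[{"fingers":0.4,"x":0,"y":0,"z":0,"ax":0,"ay":0,"az":0},{"fingers":0.4,"x":0,"y":0,"z":0,"ax":0,"ay":0,"az":0}])

```text
clock: 10.37
tcp_pos: [0.5683, -0.0051, 0.2372]
orientation: [-1.707, -2.635, 0.001]
contact_force: [0.5, 0.8, -0.2]
grip_width: 0.0597
gripper_force: 0.0
```

```bash
python3 -c "
from pose import *
todo(np.array([.570,-.0062,.156]),[.911,.413])
o=r.get_obs();print(np.round(o['joints'],2),o['clock'],o['grip_width'],np.round(o['moment'],2))
f=grab('side');cv2.imwrite('pics/g.png',cv2.resize(f['frame'][110:260,140:290,::-1],(600,600)))"
```

```text
tcp [ 0.5683 -0.0051  0.2372] shift in present tool axes(mm) [-1.7  1.2 81.2] in goal axes [-1.6  1.1 81.2] turn deg [-0.1  -0.07 -0.26]
[ 0.48  0.41 -0.75  1.79  0.32  1.07  0.04] 10.3667 0.05967742932035186 [ 0.04  0.02 -0.06]
```

View pics/g.png

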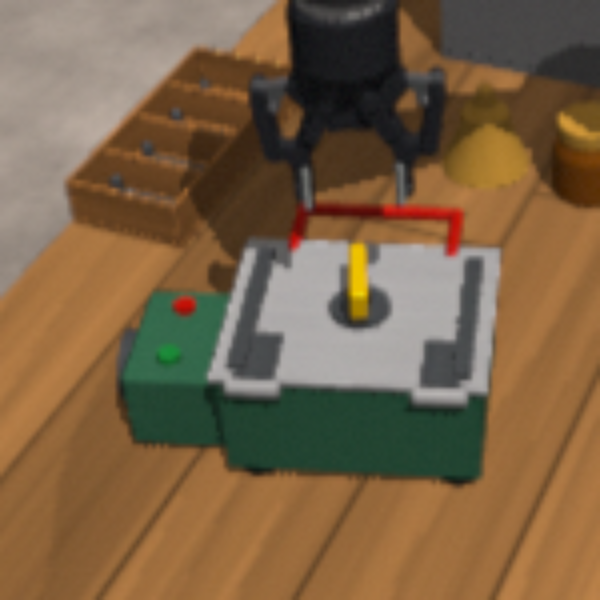

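The lid stays closed after release, and the fingers straddle the knob at (358,280). I'll go down and grip it.

>>> arm_command(rows=[{"fingers":0.4,"x":-0.0016,"y":0.001,"z":0.012,"ax":0,"ay":0,"az":0},{"fingers":0.4,"x":0,"y":0,"z":0.02,"ax":0,"ay":0,"az":0},{"fingers":0.4,"x":0,"y":0,"z":0.02,"ax":0,"ay":0,"az":0},{"fingers":0.4,"x":0,"y":0,"z":0.015,"ax":0,"ay":0,"az":0},{"fingers":0.4,"x":0,"y":0,"z":0.009,"ax":0,"ay":0,"az":0},{"fingers":0.4,"x":0,"y":0,"z":0.005,"ax":0,"ay":0,"az":0},{"fingers":0,"x":0,"y":0,"z":0,"ax":0,"ay":0,"az":0},{"fingers":-0.3,"x":0,"y":0,"z":0,"ax":0,"ay":0,"az":0},{"fingers":-1,"x":0,"y":0,"z":0,"ax":0,"ay":0,"az":0},{"fingers":-1,"x":0,"y":0,"z":0,"ax":0,"ay":0,"az":0}], grip_force=70)

```text
clock: 11.25
tcp_pos: [0.5715, -0.0068, 0.1582]
orientation: [1.706, 2.636, 0.001]
contact_force: [-1.7, -0.3, 9.4]
grip_width: 0.0126
gripper_force: 71.6
```

>>> arm_command(rows=[{"fingers":-1,"x":0,"y":0,"z":0,"ax":0,"ay":0,"az":0},{"fingers":-1,"x":0,"y":0,"z":0,"ax":0,"ay":0,"az":0},{"fingers":-1,"x":0,"y":0,"z":0,"ax":0,"ay":0,"az":0},{"fingers":-1,"x":0,"y":0,"z":0,"ax":0,"ay":0,"az":0}])

```text
clock: 11.58
tcp_pos: [0.5715, -0.0068, 0.1582]
orientation: [1.706, 2.636, 0.001]
contact_force: [-1.4, -0.4, 5.4]
grip_width: 0.0126
gripper_force: 69.9
```

```bash
cat > st.py <<'E'
from h import *
o=r.get_obs();M=R.from_rotvec(o["orientation"]).as_matrix()
print("yaw y-axis",round(np.degrees(np.arctan2(M[1,1],M[0,1])),2),"F",np.round(o["contact_force"],1),"M",np.round(o["moment"],3),"w",round(o["grip_width"],4),"j7",round(o["joints"][6],3),"tau7",round(o["tau"][6],3),np.round(o["tcp_pos"],4),o["clock"])
E
python3 st.py
```

```text
yaw y-axis 24.18 F [-1.4 -0.4  5.4] M [-0.071  0.278  0.038] w 0.0126 j7 -0.024 tau7 -0.026 [ 0.5715 -0.0068  0.1582] 11.5833
```

Knob gripped. I'll turn clockwise and watch the vertical moment.

>>> arm_command(rows=[{"fingers":-1,"x":0,"y":0,"z":0,"ax":0,"ay":0,"az":3},{"fingers":-1,"x":0,"y":0,"z":0,"ax":0,"ay":0,"az":4},{"fingers":-1,"x":0,"y":0,"z":0,"ax":0,"ay":0,"az":4},{"fingers":-1,"x":0,"y":0,"z":0,"ax":0,"ay":0,"az":4},{"fingers":-1,"x":0,"y":0,"z":0,"ax":0,"ay":0,"az":4},{"fingers":-1,"x":0,"y":0,"z":0,"ax":0,"ay":0,"az":4},{"fingers":-1,"x":0,"y":0,"z":0,"ax":0,"ay":0,"az":4}])

```text
clock: 12.17
tcp_pos: [0.5711, -0.0069, 0.1582]
orientation: [2.279, 2.162, 0.001]
contact_force: [-2.6, -0.3, 6.9]
grip_width: 0.0124
gripper_force: 70.3
```

```bash
python3 st.py
```

```text
yaw y-axis -3.02 F [-2.6 -0.3  6.9] M [-0.07   0.595  0.058] w 0.0124 j7 -0.442 tau7 0.92 [ 0.5711 -0.0069  0.1582] 12.1667
```

>>> arm_command(rows=[{"fingers":-1,"x":0,"y":0,"z":0,"ax":0,"ay":0,"az":4},{"fingers":-1,"x":0,"y":0,"z":0,"ax":0,"ay":0,"az":4},{"fingers":-1,"x":0,"y":0,"z":0,"ax":0,"ay":0,"az":4}])

```text
clock: 12.42
tcp_pos: [0.571, -0.0068, 0.1582]
orientation: [2.492, 1.912, 0.0]
contact_force: [-3.8, -0.4, 7.5]
grip_width: 0.0124
gripper_force: 70.4
```

```bash
python3 st.py
```

```text
yaw y-axis -15.01 F [-3.8 -0.4  7.5] M [-0.021  0.771  0.072] w 0.0124 j7 -0.627 tau7 0.922 [ 0.571  -0.0068  0.1582] 12.4167
```

>>> arm_command(rows=[{"fingers":-1,"x":0,"y":0,"z":0,"ax":0,"ay":0,"az":4},{"fingers":-1,"x":0,"y":0,"z":0,"ax":0,"ay":0,"az":4},{"fingers":-1,"x":0,"y":0,"z":0,"ax":0,"ay":0,"az":4}])

```text
clock: 12.67
tcp_pos: [0.5708, -0.0068, 0.1582]
orientation: [2.678, 1.641, 0.0]
contact_force: [-3.3, 0.3, 8.7]
grip_width: 0.0121
gripper_force: 70.4
```

```bash
python3 st.py
```

```text
yaw y-axis -27.01 F [-3.3  0.3  8.7] M [-0.047  0.833  0.073] w 0.0121 j7 -0.813 tau7 0.924 [ 0.5708 -0.0068  0.1582] 12.6667
```

>>> arm_command(rows=[{"fingers":-1,"x":0,"y":0,"z":0,"ax":0,"ay":0,"az":4},{"fingers":-1,"x":0,"y":0,"z":0,"ax":0,"ay":0,"az":4},{"fingers":-1,"x":0,"y":0,"z":0,"ax":0,"ay":0,"az":4}])

```text
clock: 12.92
tcp_pos: [0.5707, -0.0067, 0.1582]
orientation: [2.835, 1.352, -0.0]
contact_force: [-3.8, -0.6, 9.0]
grip_width: 0.0125
gripper_force: 70.5
```

```bash
python3 st.py
```

```text
yaw y-axis -39.0 F [-3.8 -0.6  9. ] M [0.049 0.979 0.013] w 0.0125 j7 -0.998 tau7 0.925 [ 0.5707 -0.0067  0.1582] 12.9167
```

>>> arm_command(rows=[{"fingers":-1,"x":0,"y":0,"z":0,"ax":0,"ay":0,"az":4},{"fingers":-1,"x":0,"y":0,"z":0,"ax":0,"ay":0,"az":4},{"fingers":-1,"x":0,"y":0,"z":0,"ax":0,"ay":0,"az":4}])

```text
clock: 13.17
tcp_pos: [0.5706, -0.0066, 0.1582]
orientation: [2.961, 1.049, -0.0]
contact_force: [-4.5, 0.4, 8.7]
grip_width: 0.0126
gripper_force: 70.5
```

```bash
python3 st.py
```

```text
yaw y-axis -51.0 F [-4.5  0.4  8.7] M [0.04  1.026 0.101] w 0.0126 j7 -1.184 tau7 0.927 [ 0.5706 -0.0066  0.1582] 13.1667
```

>>> arm_command(rows=[{"fingers":-1,"x":0,"y":0,"z":0,"ax":0,"ay":0,"az":4},{"fingers":-1,"x":0,"y":0,"z":0,"ax":0,"ay":0,"az":4},{"fingers":-1,"x":0,"y":0,"z":0,"ax":0,"ay":0,"az":4}])

```text
clock: 13.42
tcp_pos: [0.5705, -0.0064, 0.1582]
orientation: [3.054, 0.736, -0.001]
contact_force: [-4.5, 1.2, 7.9]
grip_width: 0.0124
gripper_force: 70.7
```

```bash
python3 st.py
```

```text
yaw y-axis -62.91 F [-4.5  1.2  7.9] M [0.094 1.098 0.498] w 0.0124 j7 -1.37 tau7 0.477 [ 0.5705 -0.0064  0.1582] 13.4167
```

The moment jumped to 0.5 N m somewhere between yaw -51° and -63°, so the clutch has slipped 0–12° so far. Another 32° lands inside 30–45°.

>>> arm_command(rows=[{"fingers":-1,"x":0,"y":0,"z":0,"ax":0,"ay":0,"az":4},{"fingers":-1,"x":0,"y":0,"z":0,"ax":0,"ay":0,"az":4},{"fingers":-1,"x":0,"y":0,"z":0,"ax":0,"ay":0,"az":4},{"fingers":-1,"x":0,"y":0,"z":0,"ax":0,"ay":0,"az":4}])

```text
clock: 13.75
tcp_pos: [0.5704, -0.0062, 0.1582]
orientation: [-3.127, -0.304, 0.001]
contact_force: [-4.6, 1.2, 8.6]
grip_width: 0.0127
gripper_force: 70.7
```

```bash
python3 st.py
```

```text
yaw y-axis -78.9 F [-4.6  1.2  8.6] M [0.195 1.13  0.489] w 0.0127 j7 -1.619 tau7 0.48 [ 0.5704 -0.0062  0.1582] 13.75
```

>>> arm_command(rows=[{"fingers":-1,"x":0,"y":0,"z":0,"ax":0,"ay":0,"az":4},{"fingers":-1,"x":0,"y":0,"z":0,"ax":0,"ay":0,"az":4},{"fingers":-1,"x":0,"y":0,"z":0,"ax":0,"ay":0,"az":3},{"fingers":-1,"x":0,"y":0,"z":0,"ax":0,"ay":0,"az":3}])

```text
clock: 14.08
tcp_pos: [0.5704, -0.006, 0.1582]
orientation: [-3.14, 0.078, 0.001]
contact_force: [-4.9, 1.2, 9.3]
grip_width: 0.0127
gripper_force: 70.7
```

```bash
python3 st.py; python3 - <<'E'
from h import *
f=grab("side");cv2.imwrite('pics/i.png',cv2.resize(f['frame'][110:260,140:290,::-1],(600,600)))
E
```

```text
yaw y-axis -92.85 F [-4.9  1.2  9.3] M [0.285 1.16  0.501] w 0.0127 j7 -1.836 tau7 0.202 [ 0.5704 -0.006   0.1582] 14.0833
```

View pics/i.png

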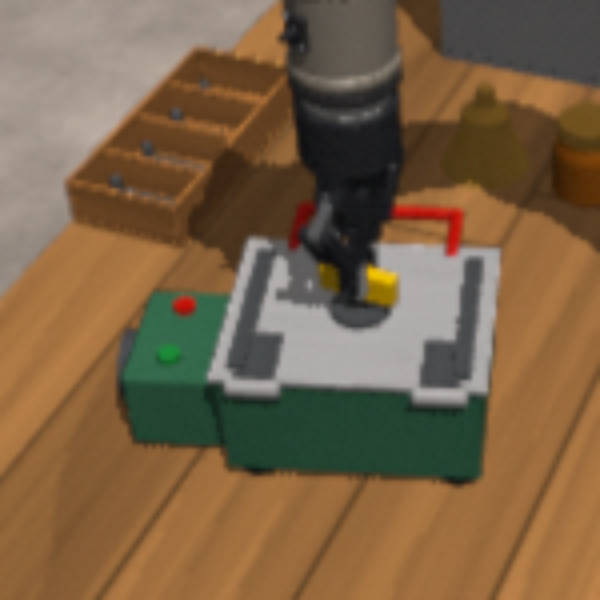

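The knob has turned with the gripper and is at (360,285), with the lid flat. I'll add 1.5°, let go and rise clear.

>>> arm_command(rows=[{"fingers":-1,"x":0,"y":0,"z":0,"ax":0,"ay":0,"az":1.5},{"fingers":-1,"x":0,"y":0,"z":0,"ax":0,"ay":0,"az":0},{"fingers":0.4,"x":0,"y":0,"z":0,"ax":0,"ay":0,"az":0},{"fingers":0.4,"x":0,"y":0,"z":0,"ax":0,"ay":0,"az":0},{"fingers":0.4,"x":0,"y":0,"z":0,"ax":0,"ay":0,"az":0},{"fingers":0.4,"x":0,"y":0,"z":0,"ax":0,"ay":0,"az":0},{"fingers":0.4,"x":0,"y":0,"z":-0.01,"ax":0,"ay":0,"az":0},{"fingers":0.4,"x":0,"y":0,"z":-0.02,"ax":0,"ay":0,"az":0},{"fingers":0.4,"x":0,"y":0,"z":-0.03,"ax":0,"ay":0,"az":0},{"fingers":0.4,"x":0,"y":0,"z":-0.03,"ax":0,"ay":0,"az":0}])

```text
clock: 14.97
tcp_pos: [0.5703, -0.007, 0.2482]
orientation: [-3.139, 0.118, 0.003]
contact_force: [0.9, 0.3, 0.2]
grip_width: 0.0598
gripper_force: 0.0
```

>>> arm_command(rows=[{"fingers":0.4,"x":0,"y":0,"z":-0.03,"ax":0,"ay":0,"az":0},{"fingers":0.4,"x":0,"y":0,"z":-0.02,"ax":0,"ay":0,"az":0},{"fingers":0.4,"x":0,"y":0,"z":0,"ax":0,"ay":0,"az":0},{"fingers":0.4,"x":0,"y":0,"z":0,"ax":0,"ay":0,"az":0}])

```text
clock: 15.3
tcp_pos: [0.5716, -0.0069, 0.2991]
orientation: [-3.139, 0.119, -0.005]
contact_force: [-0.0, 0.3, -1.0]
grip_width: 0.0597
gripper_force: 0.0
```

```bash
python3 st.py; python3 knob.py
```

```text
yaw y-axis -94.33 F [-0.   0.3 -1. ] M [-0.017  0.03   0.003] w 0.0597 j7 -1.811 tau7 0.016 [ 0.5716 -0.0069  0.2991] 15.3
[ 0.11  0.28 -0.25  1.74  0.07  1.13 -1.81] [-0.   0.3 -1. ] [ 0.5716 -0.0069  0.2991]
side 80 [ 0.5665 -0.0009] [0.012  0.0586] dir [ 0.998 -0.056] mean [ 0.5663 -0.0011  0.1569] s -0.007715468962955486
top 10 [ 0.5484 -0.0016] [0.0153 0.003 ] dir [0.993 0.12 ] mean [ 0.5471 -0.0013  0.1585] s -0.012088477340805542
```

```bash
python3 -c "
from bench import r
print(r.hand_in())"
```

```text
the job is handed in; nothing more can be done
None
```

I lowered the lid in a controlled way until it sat flat, turned the knob clockwise until the clutch gave, and let it slip an estimated 31–43°. I then released the knob, lifted clear without touching the other things on the bench, and handed in at about 15 s; no verdict came back.

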